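Fetch the glockenspiel beater from under the tote's carry bar

TASK

The glockenspiel's wooden beater lies in the open toy tote underneath the tote's carry bar, and it is too long to come straight up. Tilt it and draw it out through the opening beside the bar without forcing it against the wood, then finish while still holding it in the gripper, its ball head a few centimetres above the glockenspiel's metal bars, ready to play but clear of everything. Leave the tote, the glockenspiel and all the other things as they stand.

Things in the scene. Friction and masses are not known exactly. Their poses are not given: they have to be found in the camera images.
- tote: open plywood toy tote, 324 mm long (its y), 244 wide (x), 78 high, loose, 1.6 kg; walls 12 mm, floor board 10 mm (inside 300 x 220). A 16 mm round carry bar spans it along x at mid length, top flush with the rim: underside 62 mm above the dresser top, 52 above the inner floor. Opening on each side of the bar: 142 x 220 mm. Origin: centre of underside, z up
- carry_bar (a point): middle of the carry bar's axis, 70 mm above the dresser top; axes as the tote's
- beater: turned beech beater, about 50 g, 220 mm long, lies lengthwise under the carry bar, half showing on each side. Its y points to the ball head (28 mm ball, centre y = +96 mm). 11 mm stick; 20 mm round handle from y = -100 to -25 mm; 28 mm butt disc from y = -110 to -100. Origin on its axis, which lies level 14 mm above the tote's inner floor (24 above the dresser top). Can roll
- beater_head (a point): centre of the beater's ball head (radius 14 mm)
- beater_butt (a point): centre of the flat butt end of the beater's handle, on its axis
- glockenspiel: toy glockenspiel, loose, 0.75 kg: beech frame 264 mm long (its y), eight aluminium bars side by side along y, each lying along x (134 mm long at the -y end, 92 at the +y end). Bar tops 34 mm above the dresser top, pin heads 2 mm more. Origin: centre of underside, z up
- bars_top (a point): centre of the row of bars, at the height of their top face
- ring_a: wooden stacking ring, 56 mm across, 18 mm high, flat in the tote beside the beater's head end, at the tote's -x side; origin centre of underside
- ring_b: the same, at the tote's +x side
- baby_bottle: glass baby bottle, 58 mm across, 166 mm high with its teat, beyond the work; origin centre of underside
- dish: white ceramic dish, 110 mm across, 32 mm high; origin centre of underside
- pacifier_case: mint plastic pacifier case with clip lid, 62 x 98 x 48 mm; origin centre of underside
- toy_car: wooden toy car, 48 x 85 x 51 mm, on the left; origin centre of underside

How it is judged:
By the outcome, as a careful person would: the job done as asked, in the order asked, and still so for the second after the job is handed in, while the arm keeps its last pose, push and grip.
It also fails if it takes over 46 s, if anything falls off the work surface, if the arm or the gripper's body presses on something with over 40 N, if the wrist force passes 120 N, or if a joint passes its speed limit or range.

ROBOT

A 6-joint arm with a two-finger parallel gripper is mounted at the origin on the work surface. World frame = base frame: x ahead of the robot, y to its left, z up, the work surface at z = 0. Lengths are in m, angles in rad, forces in N, time in s.
With the tool pointing down it reaches from about 0.325 to 0.85 m from the base axis. Payload 4.4 kg.
Tool frame: the origin (TCP) lies midway between the tips of the shut fingers; the grasp point (between the pads) lies 19 mm behind it; z points along the fingers, y is the line along which they close (so a half turn about z gives the same grasp; the last joint's range is limited). The gripper opens to 94 mm and grips with 3 to 60 N. Pads are 16 mm wide; open, the fingers measure 119 mm over their backs; the gripper's body (75 mm by 177 mm) begins 78 mm behind the grasp point.
Start: joints at [-1.466, 0.207, 1.542, -0, 1.393, -0.15], TCP at [0.145, -0.556, 0.205] pointing down, gripper open.
Joint ranges: [-2.73, 2.73], [-0.86, 2.22], [0.23, 2.46], [-1.11, 4.25], [0.08, 2.63], [-2.82, 2.82]. Speed limits (rad/s): [2.79, 2.79, 3.14, 3.14, 3.14, 3.14].

INTERFACE

Orientations are given as a unit quaternion [x, y, z, w].
In Python, from plant import arm gives the robot as it stands.
- The arm moves only by the tool drive_effector, called after "Emit:" by a JSON object that holds its "api" and its "payload". Schema: {"type":"object","properties":{"moves":{"type":"array","items":{"type":"array","prefixItems":[{"type":"array","items":{"type":"number"},"minItems":3,"maxItems":3},{"type":"array","items":{"type":"number"},"minItems":3,"maxItems":3}],"minItems":2,"maxItems":2},"minItems":1,"maxItems":12},"finger_gap":{"type":"number"},"grip_n":{"type":"number"},"only":{"type":"string"},"quiet":{"type":"boolean"},"lines":{"type":"string"}},"required":["moves"],"additionalProperties":false}. moves is a list of rows, 1 to 12 of them, each written [[dx, dy, dz], [rx, ry, rz]]: dx, dy, dz in m, then a rotation vector rx, ry, rz in rad; each row is the pose to reach, as a shift and turn from the pose commanded when the call began, along the tool's axes at that moment; what a row does not reach only later rows make up. A row lasts 1/8 s, in which the tool goes at most 0.0625 m and 0.188 rad, less where a joint would pass 70% of its speed; a pose out of reach is approached as far as the arm can. finger_gap is the finger opening in m, set as the call begins (left out keeps the last). The fingers move at their own pace and stop on an object; grip_n is the grip in N (left out, the last holds). Time passes only in rows, so rows that do not move let the fingers close. The tool returns the time, the measured TCP pose, the force, the opening and the grip force at its end. only (a regular expression) keeps the lines of the reply that match it, lines (a string "A,B") keeps lines A to B, and quiet returns only ok. Input that does not fit is refused with a message, and nothing moves.
- arm.read_state(): the state, without advancing time (a new reading comes with each control period).
- arm.camera(name): name is "side" or "top" or "wrist"; returns a dict with "image" (400x640x3 uint8, red, green, blue), "fovy" (degrees; the focal length in pixels is half the picture's height over the tangent of half this angle, whatever the lens; pixels are square), "cx", "cy" (the principal point, pixels), "R" (3x3) and "t" (3): a world point X has camera coordinates R X + t; the wrist camera has in their place "tool_from_camera" (4x4, takes a point from camera to tool coordinates, whose origin is the TCP and whose axes are the flange's). Camera axes: x right, y down, z forward; pixel columns grow to the right and rows downward; lengths in m; the calibration is good to about 2 mm. A picture is of the moment at which its call begins: read the wrist's pose just before it. There is no depth.
- arm.sign_off(): hands the job in; it is judged then, once.
The state is a dict: "time": time; "q": joint angles; "dq": joint speeds; "joint_efforts": joint torques, N m; "ee_pos": TCP position; "ee_rot": TCP orientation; "ft_force": force on the tool from outside, world axes, zero at the start; "moment": the same for the moment, N m; "width": finger opening in m; "finger_force": force on a finger pad.
Only numpy, scipy, OpenCV 4.12 (cv2) and the standard library are available. Lean on these libraries where they do the work, as an engineer would, in place of code of your own. Each camera call takes 0.05 s, during which the arm holds its last target. There are 200 camera calls.

## Working session

There is one attempt and no reset: what is moved stays moved. The work goes in short steps, Python scripts to look and compute and a tool call to move; the robot and the scene stay as the last step left them, time stands still between calls to the robot, and variables do not carry over. Pictures are saved under pics/ and viewed, at most 10 in all, crops included, and the job is handed in when it is done.

```bash
ls; mkdir -p pics; python3 - <<'E'
from plant import arm
import cv2,pickle
d={}
for n in("top","side"):
    c=arm.camera(n);d[n]=c
    cv2.imwrite(f"pics/{n}0.png",c["image"][:,:,::-1])
    print(n,c["fovy"],c["cx"],c["cy"],c["R"],c["t"])
pickle.dump(d,open("c0.pkl","wb"))
s=arm.read_state();print(s["time"],s["ee_pos"],s["ee_rot"],s["width"])
E
```

```text
pics
plant.py
top 50.76878655842883 322.50496831437215 199.6265756965779 [[-0.10389988 -0.99457012  0.00592455]
 [-0.97434453  0.10058765 -0.20133272]
 [ 0.19964357 -0.02669099 -0.97950499]] [0.14259069 0.55909213 1.08993037]
side 56.4006761760172 313.5494819549351 192.99142345922309 [[-0.89999236 -0.4358818   0.00456109]
 [-0.26707274  0.54311181 -0.79605384]
 [ 0.3445082  -0.71766052 -0.60520862]] [0.56856553 0.16023104 1.0520184 ]
0.1 [ 0.14542573 -0.55556929  0.20443703] [ 9.91827832e-01  1.27579613e-01  2.98539823e-05 -9.96782762e-04] 0.09415732755466412
```

View pics/top0.png

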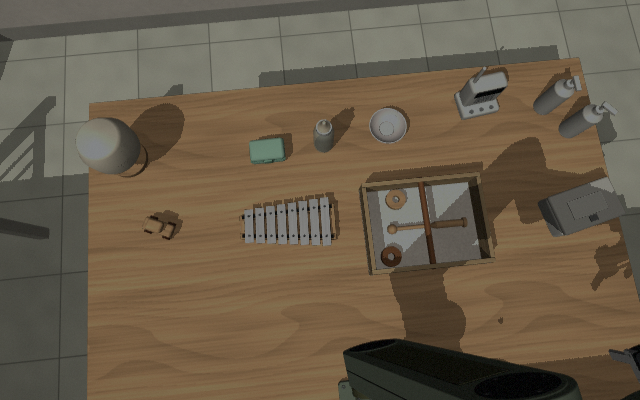

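View pics/side0.png

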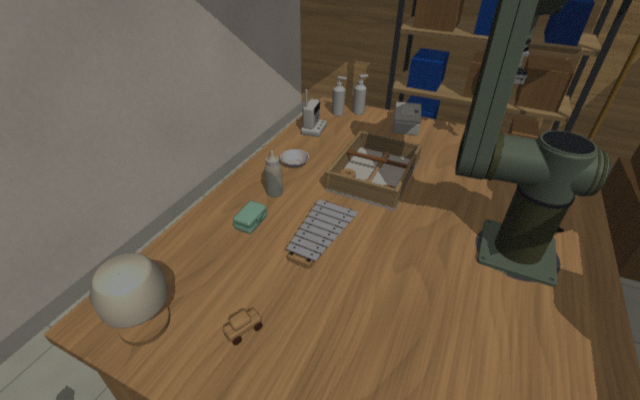

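The top view shows the tote around (427,225), with the beater's head at about (392,229) and its butt at about (464,222). The carry bar runs from (422,183) to (431,263), the rings are at (396,199) and (391,256), and the glockenspiel is at (288,222). Next I'll zoom in and cast rays.

```bash
cat > h.py <<'E'
import numpy as np
def ray(c,u,v):
    h,w=c["image"].shape[:2]; f=h/2/np.tan(np.radians(c["fovy"])/2)
    d=np.array([(u-c["cx"])/f,(v-c["cy"])/f,1.]); R=np.array(c["R"]);t=np.array(c["t"])
    return -R.T@t, R.T@d
def onz(c,u,v,z):
    o,d=ray(c,u,v); return o+d*(z-o[2])/d[2]
def proj(c,X):
    h,w=c["image"].shape[:2]; f=h/2/np.tan(np.radians(c["fovy"])/2)
    p=np.array(c["R"])@np.array(X)+np.array(c["t"]); return np.array([c["cx"]+f*p[0]/p[2],c["cy"]+f*p[1]/p[2]])
E
python3 - <<'E'
import pickle,cv2,numpy as np
from h import *
d=pickle.load(open("c0.pkl","rb"));c=d["top"]
im=c["image"][:,:,::-1]
a=cv2.resize(im[170:280,355:500],None,fx=5.5,fy=5.5,interpolation=cv2.INTER_CUBIC)
cv2.imwrite("pics/z.png",np.clip(a*1.5,0,255).astype(np.uint8))
for n,u,v,z in [("head",392,229,.024),("butt",466,222,.024),("ringa?",396,199,.028),("ringb?",391,256,.028),("bar1",422,183,.07),("bar2",431,263,.07),("glock",288,222,.034),("TL",361,184,.078),("TR",479,175,.078),("BL",372,272,.078),("BR",494,258,.078)]:
    print(n,onz(c,u,v,z).round(3))
E
```

```text
head [ 0.475 -0.099  0.024]
butt [ 0.474 -0.306  0.024]
ringa? [ 0.557 -0.121  0.028]
ringb? [ 0.402 -0.086  0.028]
bar1 [ 0.586 -0.189  0.07 ]
bar2 [ 0.371 -0.18   0.07 ]
glock [0.523 0.184 0.034]
TL [ 0.598 -0.023  0.078]
TR [ 0.591 -0.344  0.078]
BL [ 0.364 -0.022  0.078]
BR [ 0.367 -0.343  0.078]
```

View pics/z.png

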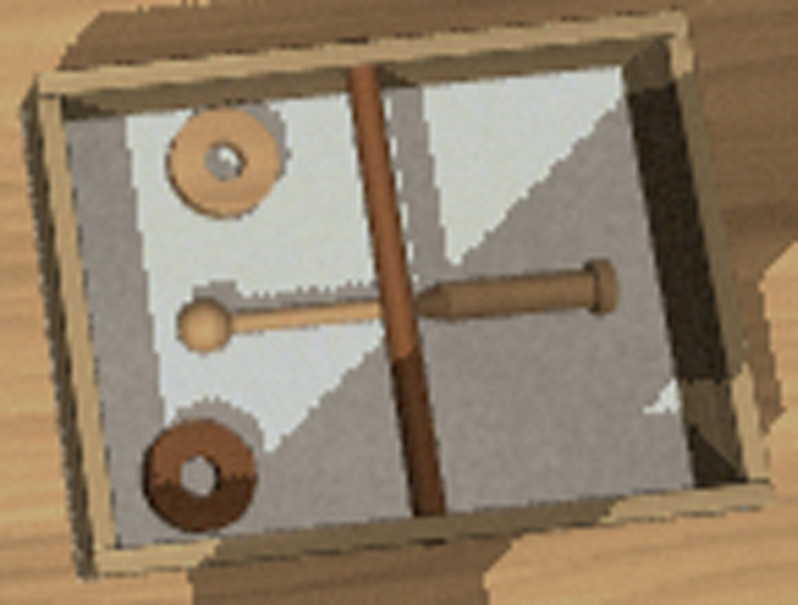

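The zoom puts the head at about (205,325) and the butt face at (612,285) in the crop. That makes 207 mm between them, against 206 expected. The beater lies along world y at x = 0.475, with the bar at y = -0.185. I'll move above the handle with the fingers closing along x, then check with the wrist camera.

```bash
cat >> h.py <<'E'
from scipy.spatial.transform import Rotation as Ro
def to(arm,p,R):  # shift and turn from measured pose, in tool axes
    s=arm.read_state(); R0=Ro.from_quat(s["ee_rot"])
    return R0.inv().apply(np.array(p)-s["ee_pos"]).round(4),(R0.inv()*R).as_rotvec().round(4)
def wcam(arm):   # wrist view as a world-calibrated camera
    s=arm.read_state(); c=arm.camera("wrist"); T=np.eye(4); T[:3,:3]=Ro.from_quat(s["ee_rot"]).as_matrix(); T[:3,3]=s["ee_pos"]
    M=np.linalg.inv(T@np.array(c["tool_from_camera"])); c["R"],c["t"]=M[:3,:3],M[:3,3]; return c
def tool(th,yaw=0): # th: tilt, butt up; yaw about world z
    return Ro.from_euler('z',yaw)*Ro.from_euler('x',-th)*Ro.from_matrix(np.array([[0,1,0],[1,0,0],[0,0,-1]]).T)
E
python3 - <<'E'
from plant import arm
from h import *
print(to(arm,[.475,-.26,.2],tool(0)))
E
```

```text
(array([ 0.3936, -0.2025,  0.005 ]), array([-0.0015, -0.0016, -1.3149]))
```

Emit:
{"api": "drive_effector", "payload": {"moves": [[[0.05, -0.025, 0], [0, 0, -0.16]], [[0.1, -0.05, 0], [0, 0, -0.33]], [[0.15, -0.077, 0], [0, 0, -0.5]], [[0.2, -0.103, 0], [0, 0, -0.66]], [[0.25, -0.128, 0], [0, 0, -0.83]], [[0.3, -0.154, 0], [0, 0, -1.0]], [[0.35, -0.18, 0], [0, 0, -1.16]], [[0.394, -0.2025, 0.005], [-0.0015, -0.0016, -1.315]], [[0.394, -0.2025, 0.005], [-0.0015, -0.0016, -1.315]], [[0.394, -0.2025, 0.005], [-0.0015, -0.0016, -1.315]], [[0.394, -0.2025, 0.005], [-0.0015, -0.0016, -1.315]]], "finger_gap": 0.06}}

```text
time: 1.48
ee_pos: [0.4745, -0.2618, 0.2004]
ee_rot: [0.708, 0.706, -0.001, 0.001]
ft_force: [-0.3, -0.3, -0.5]
width: 0.0599
finger_force: 0.0
```

```bash
python3 - <<'E'
from plant import arm
from h import *
import cv2,pickle
c=wcam(arm); cv2.imwrite("pics/w1.png",np.clip(c["image"][:,:,::-1]*1.5,0,255).astype(np.uint8)); pickle.dump(c,open("w1.pkl","wb"))
for n,p in [("butt",(.475,-.306,.024)),("shoulder",(.475,-.221,.024)),("bar",(.475,-.185,.07))]: print(n,proj(c,p))
print(arm.read_state()["q"])
E
```

```text
butt [316.72472149 216.71028279]
shoulder [316.46779188 145.67528215]
bar [316.43747918 113.3239025 ]
[-0.66280031  0.14006066  1.62952109 -0.00183313  1.37061199 -0.65980023]
```

View pics/w1.png

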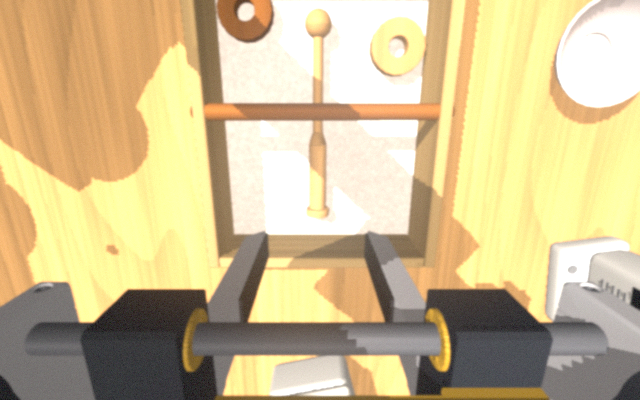

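The wrist view shows the butt at (317,217), the head at (318,23) and the bar at row 111. My predictions were (317,217) for the butt and row 113 for the bar, so they agree. I'll descend and grip.

Emit:
{"api": "drive_effector", "payload": {"moves": [[[0, 0, 0.05], [0, 0, 0]], [[0, 0, 0.1], [0, 0, 0]], [[0, 0, 0.14], [0, 0, 0]], [[0, 0, 0.165], [0, 0, 0]], [[0, 0, 0.18], [0, 0, 0]], [[0, 0, 0.1865], [0, 0, 0]], [[0, 0, 0.1865], [0, 0, 0]], [[0, 0, 0.1865], [0, 0, 0]], [[0, 0, 0.1865], [0, 0, 0]]]}}

```text
time: 2.65
ee_pos: [0.4762, -0.2615, 0.0149]
ee_rot: [0.707, 0.707, -0.001, 0.002]
ft_force: [-0.1, 0.2, -0.2]
width: 0.0599
finger_force: 0.0
```

Emit:
{"api": "drive_effector", "payload": {"moves": [[[0, 0, 0], [0, 0, 0]], [[0, 0, 0], [0, 0, 0]], [[0, 0, 0], [0, 0, 0]], [[0, 0, 0], [0, 0, 0]], [[0, 0, 0], [0, 0, 0]], [[0, 0, 0], [0, 0, 0]], [[0, 0, 0], [0, 0, 0]], [[0, 0, 0], [0, 0, 0]]], "finger_gap": 0.01, "grip_n": 30}}

```text
time: 3.65
ee_pos: [0.4754, -0.261, 0.0139]
ee_rot: [0.707, 0.707, -0.001, 0.001]
ft_force: [-0.1, -0.5, 0.2]
width: 0.019
finger_force: 30.0
```

```bash
python3 - <<'E'
import numpy as np
bar=np.array([-.184,.07]); tcp0=np.array([-.261,.0139]); off=np.array([.162,.0101])
def seg(p,a,b):
    t=np.clip((p-a)@(b-a)/((b-a)@(b-a)),0,1); return np.linalg.norm(p-a-t*(b-a))
prev=None
for yh,zh,deg in [(-.099,.024,0),(-.100,.026,4),(-.102,.027,8),(-.106,.027,12),(-.113,.027,16),(-.122,.027,20),(-.132,.027,24),(-.142,.027,28),(-.152,.027,32),(-.164,.027,37),(-.176,.027,42),(-.190,.027,47),(-.206,.03,52),(-.222,.034,55),(-.230,.06,55),(-.24,.11,55)]:
    t=np.radians(deg);c,s=np.cos(t),np.sin(t)
    R=lambda v:np.array([v[0]*c+v[1]*s,-v[0]*s+v[1]*c])
    h=np.array([yh,zh]);tcp=h-R(off); B=lambda y:h+R(np.array([y-.096,0]))
    T=lambda x,z:tcp+R(np.array([x,z]))
    cb=min(np.linalg.norm(bar-h)-.014,seg(bar,h,B(-.02))-.0055,seg(bar,B(-.025),B(-.1))-.010,seg(bar,B(-.1),B(-.11))-.014)-.008
    # fingers/body vs bar
    fb=min(seg(bar,T(0,.008),T(0,.097))-.01, seg(bar,T(-.037,.097),T(.037,.097)))-.008
    w=np.array([-.332,.078])
    ww=min(seg(w,B(-.025),B(-.1))-.010,seg(w,B(-.1),B(-.11))-.014, seg(w,h,B(-.02))-.0055,seg(w,T(0,.008),T(0,.097))-.01)
    d=tcp-tcp0
    print(f"{deg:3d} row[{d[0]:.4f},0,{-d[1]:.4f},0,{-t:.3f},0] bar {cb*1e3:.0f} fing {fb*1e3:.0f} wall {ww*1e3:.0f} buttbottom {B(-.11).round(3)} tcp {tcp.round(3)}")
E
```

```text
0 row[0.0000,0,-0.0000,0,-0.000,0] bar 33 fing 49 wall 46 buttbottom [-0.305  0.024] tcp [-0.261  0.014]
  4 row[-0.0013,0,-0.0133,0,-0.070,0] bar 25 fing 54 wall 32 buttbottom [-0.305  0.04 ] tcp [-0.262  0.027]
  8 row[-0.0028,0,-0.0256,0,-0.140,0] bar 18 fing 57 wall 20 buttbottom [-0.306  0.056] tcp [-0.264  0.04 ]
 12 row[-0.0056,0,-0.0369,0,-0.209,0] bar 12 fing 59 wall 12 buttbottom [-0.307  0.07 ] tcp [-0.267  0.051]
 16 row[-0.0105,0,-0.0480,0,-0.279,0] bar 8 fing 64 wall 8 buttbottom [-0.311  0.084] tcp [-0.272  0.062]
 20 row[-0.0167,0,-0.0590,0,-0.349,0] bar 6 fing 71 wall 11 buttbottom [-0.316  0.097] tcp [-0.278  0.073]
 24 row[-0.0231,0,-0.0698,0,-0.419,0] bar 5 fing 79 wall 21 buttbottom [-0.32   0.111] tcp [-0.284  0.084]
 28 row[-0.0288,0,-0.0802,0,-0.489,0] bar 5 fing 87 wall 30 buttbottom [-0.324  0.124] tcp [-0.29   0.094]
 32 row[-0.0337,0,-0.0904,0,-0.559,0] bar 6 fing 93 wall 41 buttbottom [-0.327  0.136] tcp [-0.295  0.104]
 37 row[-0.0385,0,-0.1025,0,-0.646,0] bar 9 fing 97 wall 48 buttbottom [-0.329  0.151] tcp [-0.299  0.116]
 42 row[-0.0421,0,-0.1140,0,-0.733,0] bar 13 fing 101 wall 55 buttbottom [-0.329  0.165] tcp [-0.303  0.128]
 47 row[-0.0469,0,-0.1247,0,-0.820,0] bar 20 fing 103 wall 59 buttbottom [-0.33   0.178] tcp [-0.308  0.139]
 52 row[-0.0527,0,-0.1375,0,-0.908,0] bar 24 fing 108 wall 60 buttbottom [-0.333  0.192] tcp [-0.314  0.151]
 55 row[-0.0622,0,-0.1470,0,-0.960,0] bar 30 fing 114 wall 58 buttbottom [-0.34   0.203] tcp [-0.323  0.161]
 55 row[-0.0702,0,-0.1730,0,-0.960,0] bar 25 fing 142 wall 68 buttbottom [-0.348  0.229] tcp [-0.331  0.187]
 55 row[-0.0802,0,-0.2230,0,-0.960,0] bar 47 fing 192 wall 88 buttbottom [-0.358  0.279] tcp [-0.341  0.237]
```

Emit:
{"api": "drive_effector", "payload": {"moves": [[[-0.001, 0, -0.006], [0, -0.03, 0]], [[-0.0013, 0, -0.0133], [0, -0.07, 0]], [[-0.002, 0, -0.019], [0, -0.105, 0]], [[-0.0028, 0, -0.0256], [0, -0.14, 0]], [[-0.004, 0, -0.031], [0, -0.175, 0]], [[-0.006, 0, -0.037], [0, -0.209, 0]], [[-0.009, 0, -0.0425], [0, -0.244, 0]], [[-0.0125, 0, -0.048], [0, -0.279, 0]], [[-0.0125, 0, -0.048], [0, -0.279, 0]], [[-0.0125, 0, -0.048], [0, -0.279, 0]]]}}

```text
time: 4.9
ee_pos: [0.4755, -0.2733, 0.0621]
ee_rot: [0.7, 0.7, -0.099, 0.099]
ft_force: [-0.7, -1.3, -0.1]
width: 0.0194
finger_force: 30.0
```

```bash
python3 - <<'E'
from plant import arm
from h import *
import cv2
c=wcam(arm); s=arm.read_state(); print(s["q"],s["moment"])
b=arm.camera("side"); a=cv2.resize(b["image"][110:230,290:450],(640,480),interpolation=cv2.INTER_CUBIC)
a=np.hstack([cv2.resize(c["image"],(400,250)),cv2.resize(a,(333,250))])
cv2.imwrite("pics/w2.png",np.clip(a[:,:,::-1]*1.5,0,255).astype(np.uint8))
R=Ro.from_quat(s["ee_rot"]); h=s["ee_pos"]+R.apply([.162,0,-.0101]); print("head",h,"pix",proj(c,h)*[400/640,250/400])
E
```

```text
[-0.53013534  0.25712928  1.83994304 -0.30457824  0.92226276 -0.36001826] [ 0.08093614 -0.09375494 -0.041578  ]
head [ 0.47544003 -0.11497598  0.02677708] pix [197.6465735 -48.9139137]
```

View pics/w2.png

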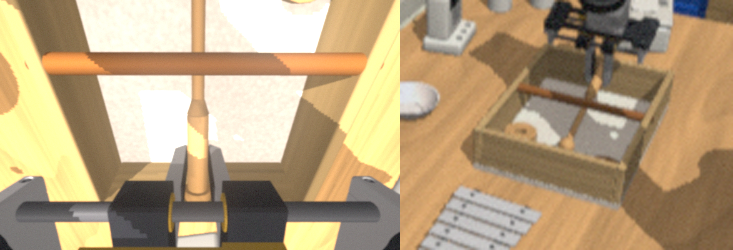

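The handle is held and tilted 16° under the bar, with the stick free. The wrist view shows the bar at row 63 passing clear above it. I'll continue.

```bash
python3 - <<'E'
from h import *
off=np.array([0,.162,.0101]); P0=np.array([0,-.2735,.0619]); R0=tool(.279)
for yh,zh,deg in [(-.128,.027,19),(-.140,.027,23),(-.150,.027,27),(-.160,.027,31),(-.170,.027,35),(-.18,.027,39),(-.192,.028,43),(-.206,.03,46),(-.222,.034,47),(-.229,.06,47),(-.233,.1,47)]:
    t=np.radians(deg); p=np.array([0,yh,zh])-Ro.from_euler('x',-t).apply(off)
    d=R0.inv().apply(p-P0); print(deg,d.round(4),round(.279-t,3))
E
```

```text
19 [-0.0128  0.     -0.005 ] -0.053
23 [-0.0241  0.     -0.013 ] -0.122
27 [-0.0326  0.     -0.0215] -0.192
31 [-0.0404  0.     -0.0299] -0.262
35 [-0.0473  0.     -0.0382] -0.332
39 [-0.0536  0.     -0.0462] -0.402
43 [-0.0612  0.     -0.0544] -0.471
46 [-0.0717  0.     -0.0602] -0.524
47 [-0.0869  0.     -0.0622] -0.541
47 [-0.1007  0.     -0.0852] -0.541
47 [-0.1156  0.     -0.1226] -0.541
```

Emit:
{"api": "drive_effector", "payload": {"moves": [[[-0.007, 0, -0.002], [0, -0.025, 0]], [[-0.013, 0, -0.005], [0, -0.053, 0]], [[-0.024, 0, -0.013], [0, -0.122, 0]], [[-0.0325, 0, -0.0215], [0, -0.192, 0]], [[-0.0405, 0, -0.03], [0, -0.262, 0]], [[-0.0475, 0, -0.038], [0, -0.332, 0]], [[-0.0535, 0, -0.046], [0, -0.402, 0]], [[-0.061, 0, -0.0545], [0, -0.471, 0]], [[-0.072, 0, -0.06], [0, -0.524, 0]], [[-0.087, 0, -0.062], [0, -0.541, 0]], [[-0.087, 0, -0.062], [0, -0.541, 0]], [[-0.087, 0, -0.062], [0, -0.541, 0]]]}}

```text
time: 6.5
ee_pos: [0.4754, -0.3402, 0.1458]
ee_rot: [0.649, 0.648, -0.282, 0.283]
ft_force: [0.2, -0.3, -1.0]
width: 0.0192
finger_force: 30.0
```

```bash
python3 - <<'E'
from plant import arm
from h import *
import cv2
c=wcam(arm); s=arm.read_state(); print(s["q"],s["moment"])
b=arm.camera("side"); a=cv2.resize(b["image"][90:230,280:460],(640,480),interpolation=cv2.INTER_CUBIC)
a=np.hstack([cv2.resize(c["image"],(400,250)),cv2.resize(a,(333,250))])
cv2.imwrite("pics/w3.png",np.clip(a[:,:,::-1]*1.5,0,255).astype(np.uint8))
R=Ro.from_quat(s["ee_rot"]); h=s["ee_pos"]+R.apply([.162,0,-.0101]); print("head",h,(proj(b,h)-[280,90])*[333/180,250/140]+[400,0])
print("up",R.inv().apply([0,0,1]),"y",R.inv().apply([0,1,0]))
E
```

```text
[-0.3658444   0.23172422  1.90418066 -1.00442517  0.94485302  0.23308264] [ 0.37835416 -0.08840049  0.00432807]
head [ 0.47550053 -0.22241309  0.03399228] [583.13684383 127.56736796]
up [-7.32307993e-01  6.68842345e-04 -6.80973242e-01] y [ 6.80972877e-01 -7.07993101e-04 -7.32308295e-01]
```

View pics/w3.png

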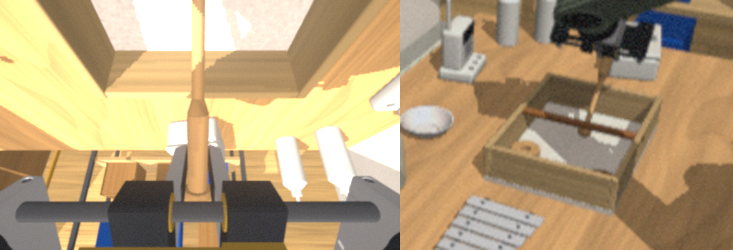

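The head is at (583,128) in the composite, on the butt side of the bar and free of it, which matches the prediction. I'll lift it straight up.

Emit:
{"api": "drive_effector", "payload": {"moves": [[[-0.01, 0, -0.006], [0, 0, 0]], [[-0.025, 0, -0.019], [0, 0, 0]], [[-0.042, 0, -0.034], [0, 0, 0]], [[-0.06, 0, -0.05], [0, 0, 0]], [[-0.079, 0, -0.066], [0, 0, 0]], [[-0.097, 0, -0.081], [0, 0, 0]], [[-0.1155, 0, -0.096], [0, 0, 0]], [[-0.1155, 0, -0.096], [0, 0, 0]], [[-0.1155, 0, -0.096], [0, 0, 0]]]}}

```text
time: 7.72
ee_pos: [0.4749, -0.3479, 0.2949]
ee_rot: [0.648, 0.648, -0.282, 0.282]
ft_force: [-0.7, 0.8, -0.5]
width: 0.0194
finger_force: 30.0
```

```bash
python3 - <<'E'
from plant import arm
from h import *
import pickle,cv2
s=arm.read_state(); print(s["q"])
R=Ro.from_quat(s["ee_rot"]); print("head",s["ee_pos"]+R.apply([.162,0,-.0101]))
c=pickle.load(open("c0.pkl","rb"))["top"]; im=c["image"].astype(int)
hsv=cv2.cvtColor(c["image"],cv2.COLOR_RGB2HSV); m=((hsv[...,1]<60)&(hsv[...,2]>90)).astype(np.uint8)
m[:180]=0;m[260:]=0;m[:,:235]=0;m[:,345:]=0
m=cv2.morphologyEx(m,cv2.MORPH_CLOSE,np.ones((5,5),np.uint8))
k=max(cv2.findContours(m,0,2)[0],key=cv2.contourArea); r=cv2.boxPoints(cv2.minAreaRect(k))
print(cv2.contourArea(k)); P=[onz(c,u,v,.034) for u,v in r]; print(np.round(P,3),np.mean(P,0))
for u,v in [(323,150),(388,126)]: print(onz(c,u,v,0).round(3))
E
```

```text
[-0.38142687  0.03120582  1.77858492 -0.8494005   1.13124259 -0.08116799]
head [ 0.47489487 -0.23008786  0.18317085]
3342.0
[[0.596 0.302 0.034]
 [0.582 0.066 0.034]
 [0.448 0.075 0.034]
 [0.462 0.305 0.034]] [0.52190039 0.18713405 0.034     ]
[0.73  0.066 0.   ]
[ 0.784 -0.134  0.   ]
```

Lifted clear, with the head at z = 0.183. The bars' centre measures (0.522, 0.187), and the mask's extents of about 235 × 134 mm fit the given sizes. Now I'll carry it across.

```bash
python3 - <<'E'
from plant import arm
from h import *
off=np.array([0,.162,.0101]);t=.70
for H in ([.522,.186,.183],[.522,.186,.081]):
    print(to(arm,np.array(H)-Ro.from_euler('x',-t).apply(off),tool(t)))
E
```

```text
(array([ 0.286 ,  0.047 , -0.2849]), array([-0.0005,  0.1211,  0.0002]))
(array([ 0.3607,  0.047 , -0.2154]), array([-0.0005,  0.1211,  0.0002]))
```

Emit:
{"api": "drive_effector", "payload": {"moves": [[[0.0143, 0.002, -0.0142], [0, 0.006, 0]], [[0.043, 0.007, -0.0427], [0, 0.018, 0]], [[0.0775, 0.0125, -0.077], [0, 0.032, 0]], [[0.112, 0.018, -0.111], [0, 0.046, 0]], [[0.146, 0.024, -0.145], [0, 0.06, 0]], [[0.18, 0.03, -0.18], [0, 0.076, 0]], [[0.215, 0.035, -0.214], [0, 0.09, 0]], [[0.249, 0.041, -0.248], [0, 0.105, 0]], [[0.272, 0.045, -0.271], [0, 0.115, 0]], [[0.286, 0.047, -0.285], [0, 0.121, 0]], [[0.286, 0.047, -0.285], [0, 0.121, 0]], [[0.286, 0.047, -0.285], [0, 0.121, 0]]]}}

```text
time: 9.22
ee_pos: [0.522, 0.0543, 0.2798]
ee_rot: [0.664, 0.664, -0.243, 0.243]
ft_force: [-0.3, -0.4, -0.5]
width: 0.0194
finger_force: 30.0
```

```bash
python3 - <<'E'
from plant import arm
from h import *
off=np.array([0,.162,.0101]);t=.70
s=arm.read_state(); print(s["q"]); print(s["ee_pos"]+Ro.from_quat(s["ee_rot"]).apply([.162,0,-.0101]))
print(to(arm,np.array([.522,.186,.081])-Ro.from_euler('x',-t).apply(off),tool(t)))
E
```

```text
[ 0.33802597  0.24401227  1.50964796 -0.65654369  1.64363748  0.37646145]
[0.52210186 0.18452547 0.1829252 ]
(array([0.067 , 0.    , 0.0772]), array([-0.0012,  0.0019, -0.0003]))
```

Next I'll go down partway and check the head with the cameras before the last bit.

Emit:
{"api": "drive_effector", "payload": {"moves": [[[0.012, 0, 0.013], [0, 0, 0]], [[0.027, 0, 0.03], [0, 0, 0]], [[0.042, 0, 0.048], [0, 0, 0]], [[0.054, 0, 0.062], [0, 0, 0]], [[0.062, 0, 0.071], [0, 0, 0]], [[0.067, 0, 0.077], [0, 0, 0]], [[0.067, 0, 0.077], [0, 0, 0]], [[0.067, 0, 0.077], [0, 0, 0]], [[0.067, 0, 0.077], [0, 0, 0]]]}}

```text
time: 10.35
ee_pos: [0.5229, 0.057, 0.1789]
ee_rot: [0.664, 0.664, -0.242, 0.243]
ft_force: [0.3, 0.2, -1.1]
width: 0.0191
finger_force: 30.0
```

```bash
python3 - <<'E'
from plant import arm
from h import *
import cv2
s=arm.read_state(); h=s["ee_pos"]+Ro.from_quat(s["ee_rot"]).apply([.162,0,-.0101]); print(s["q"],h)
b=arm.camera("side"); t=arm.camera("top")
print(proj(b,h),proj(t,h))
a=cv2.resize(b["image"][120:290,220:420],(470,400),interpolation=cv2.INTER_CUBIC)
a2=cv2.resize(t["image"][160:290,215:475],(800-470,400*0+165),interpolation=cv2.INTER_CUBIC)
o=np.zeros((400,800,3),np.uint8);o[:,:470]=a;o[:165,470:]=a2
cv2.imwrite("pics/w4.png",np.clip(o[:,:,::-1]*1.5,0,255).astype(np.uint8))
print("in crop",(proj(b,h)-[220,120])*[2.35,400/170],(proj(t,h)-[215,160])*330/260+[470,0])
E
```

```text
[ 0.34181512  0.34686069  1.59852084 -0.65574318  1.49084809  0.49714635] [0.52311514 0.18737792 0.08219018]
[319.40983074 213.22826496] [285.39256232 219.27784085]
in crop [233.61310223 219.36062344] [559.34440602  75.23725954]
```

View pics/w4.png

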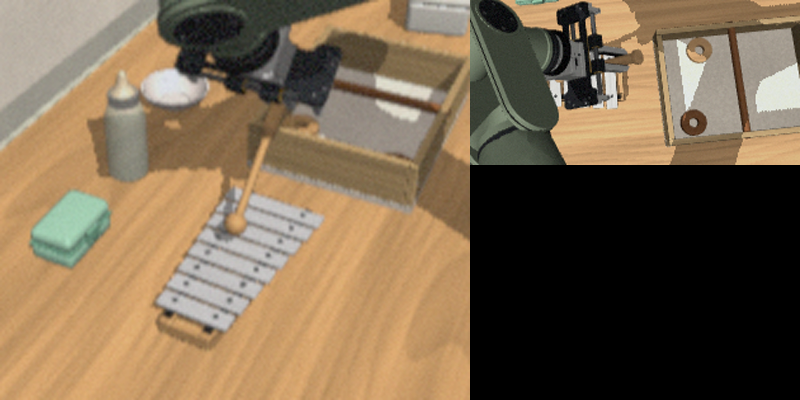

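The side crop shows the head at (236,222), against (234,219) predicted, so it is about 33 mm above the bars and near their centre. The tote, rings and glockenspiel look unmoved, so I'm handing it in.

```bash
python3 -c "
from plant import arm
s=arm.read_state();print(s['dq'],s['finger_force']);print(arm.sign_off())"
```

```text
[0.0005747  0.0022097  0.00385287 0.00213384 0.00063414 0.00209869] 29.995912313461304
the job is handed in; nothing more can be done
None
```

The beater came out from under the carry bar without forcing and is held with its head about 33 mm above the glockenspiel's bars; nothing else appears to have moved, and the job was handed in at about 10.5 s (the verdict wasn't shown).

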